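# Hold the extractor's hold-to-run lever at its run position

## Robot

A 6-joint arm with a two-finger parallel gripper is mounted at the origin on a cart in front of the work surface, level with it; the furniture and walls round the work are solid. World frame = base frame: x ahead of the robot, y to its left, z up, the work surface at z = 0. Lengths are in m, angles in degrees, forces in N, time in s.
With the tool pointing down it reaches from about 0.25 to 0.725 m from the base axis. Payload 9.7 kg.
Tool frame: the origin (TCP) lies on the centre line of the jaws, within the pads' length; the fingertips stand 19 mm ahead of it and the grasp point (between the pads) is the TCP (bot.tcp_to_tips is the z of the fingertips in the tool frame, in m); z points along the fingers, y is the line along which they close (so a half turn about z gives the same grasp; the last joint's range is limited). The gripper opens to 85 mm and grips with 20 to 120 N. Pads are 22 mm wide; open, the fingers measure 114 mm over their backs; the gripper's body (76 mm by 85 mm) begins 54 mm behind the grasp point. The pads swing forward as they close: fully open they stand 13 mm farther back than shut.
Start: joints at [-63.885, 4.979, 10.078, 95.1, 0, 90], TCP at [0.242, -0.494, 0.25] pointing down, gripper open.
Joint ranges: [-179.16, 179.16], [-48.56, 103.87], [-65.8, 70.77], [-126.05, 130.52], [-82.76, 87.17], [-180, 180]. Speed limits (degrees/s): [127.2, 127.2, 147.25, 180, 180, 180].

## Interface

Orientations are given as [roll, pitch, yaw] about the fixed x, y, z axes, in that order (R = Rz(yaw) Ry(pitch) Rx(roll)).
In Python, from workcell import bot gives the robot as it stands. The module is installed in compiled form; this text tells all that it offers.
- The arm moves only by the tool play_rows, never from a script. Its argument "increments" is a list of rows, each an object with "slide": the shift along the tool's x, y, z in mm, a list of three; "angular": the turn, a rotation vector about the tool's x, y, z in degrees, a list of three; "claw": the opening, from -1 (shut) to 1 (fully open). In form: [{"slide": [x, y, z], "angular": [rx, ry, rz], "claw": claw}, ...]. A call has 1 to 8 rows; each row shifts and turns the commanded pose from where the row before left it, along the tool's axes as they then stand; what a row does not reach is not made up. A row lasts 1/10 s, in which the tool goes at most 50 mm and 8.59 degrees, less where a joint would pass 70% of its speed; a pose out of reach is approached as far as the arm can. A call is refused whole if a number of a shift passes 50 or a number of a turn 8.59, either way. A call with a gripper value outside its range is refused whole. The fingers move at their own pace and stop on an object; "squeeze" is the grip in N (left out, the last holds). Time passes only in rows, so rows that do not move let the fingers close. It gives the time, the measured TCP pose, the force, the opening and the grip force at its end, in the units of the state.
- bot.get_obs(): the state, without advancing time (a new reading comes with each control period).
- bot.camera(name): name is "side" or "top"; returns the picture (400x640x3 uint8, red, green, blue); there is no depth.
- bot.camera_info(name): a dict with "fovy" (degrees; the focal length in pixels is half the picture's height over the tangent of half this angle, whatever the lens; pixels are square), "cx", "cy" (the principal point, pixels), "k1" (the pictures are not rectified: a ray, as slopes to the right and down, at radius r is drawn at 1 + k1 r^2 times it, then the intrinsics apply), "R" (3x3) and "t" (3): a world point X has camera coordinates R X + t. Camera axes: x right, y down, z forward; pixel columns grow to the right and rows downward; lengths in m; the calibration is good to about 2 mm. A picture is of the moment at which its call begins. camera_info takes no time and is no camera call.
- bot.job_done(): hands the job in; it is judged then, once.
The state is a dict: "time": time; "q": joint angles; "qd": joint speeds; "joint_efforts": joint torques, N m; "ee_pos": TCP position; "tcp_rot": TCP orientation; "wrist_force": force on the tool from outside, world axes, zero at the start; "torque": the same for the moment, N m; "opening": finger opening in m; "grasp_force": force on a finger pad.
Only numpy, scipy, OpenCV 4.12 (cv2) and the standard library are available. Lean on these libraries where they do the work, as an engineer would, in place of code of your own. Each camera call takes 0.05 s, during which the arm holds its last target. There are 200 camera calls.

## Task

Swing the hood door of the small grey control box open by its handle until it stands square to the front of the box or a little farther, then press the spring-loaded hold-to-run lever inside half-way down, level and with its pad flush with the top of the small steel post beside it. Keep it there with the fingers for a few seconds and finish while still holding it: the dust extractor runs only at half-way, and pressing the lever right down trips the stop, so never go much past half-way. Leave the loose sanding block, spanner and masking tape where they lie.

Things in the scene. Friction and masses are not known exactly. Their poses are not given: they have to be found in the camera images.
- control_box: grey sheet-steel box fixed on the bench right of the saw, 115 deep (its x), 140 wide (its y), 150 mm high, on a dark plinth; origin at the centre of its underside, front faces its -x, +y is its left seen from the robot. Behind the door it is open at the front and top, with 4 mm left, right and back walls up to 146 mm above the bench
- hood_door (a joint): door angle: 0 shut, 1.57 square to the front, 1.9 at most; starts shut or up to 0.3 ajar. Front panel (140 wide, 40 to 150 mm above the bench) and roof over the whole box in one 4 mm sheet, hinged upright at the right front edge; the left end comes towards the robot (anticlockwise from above). No latch or spring; stays where left (0.12 N m friction)
- door_hinge (a point): point on the door's vertical hinge axis, 107 mm above the bench
- door_handle (a point): where to grip the door handle, on its axis near its top end: upright round steel bar, 10 mm thick, 70 mm long, near the panel's free (left) end, joined to the panel by a 10 mm bar at its top and bottom. This point is 132 mm above the bench (handle 67 to 147 mm), 115 mm along the panel from the hinge axis and 36 mm in front of the axis
- run_lever (a joint): lever angle: 0 at rest (sloping 0.2 rad up to the front), 0.2 half-way (level), 0.4 fully down at its stop. It points to the front and pivots about the box's y axis at box x +45, y 0, 95 mm above the bench; springs back when let go. On the pad it takes about 3 N to start, 9 N at half-way, 15 N at the stop
- lever_press (a point): place to press: on the top of the lever's black ribbed pad (40 long, 42 wide, 12 mm thick), 67 mm from the pivot; about 114 mm above the bench at rest, 101 mm half-way, 88 mm fully down; moves with the lever
- gauge_top (a point): centre of the top of the fixed square steel gauge post, 8 x 8 mm, inside the box just left of the lever's pad; 101 mm above the bench: flush with the pad when the lever is half-way
- spanner: loose steel spanner 31 x 173 x 8 mm on the bench near its front edge, long along its y; origin at the centre of its underside
- sanding_block: loose sanding block of wood 63 x 100 x 29 mm near the bench's front edge; origin at the centre of its underside
- masking_tape: loose roll of masking tape, 100 mm across, 25 mm high, lying flat near the bench's front edge; origin at the centre of its underside

How it is judged:
By the outcome, as a careful person would: the job done as asked, in the order asked, and still so for the second after the job is handed in, while the arm keeps its last pose, push and grip.
It also fails if it takes over 54 s, if anything falls off the work surface, if the arm or the gripper's body presses on something with over 40 N, if the wrist force passes 120 N, or if a joint passes its speed limit or range.

## Working session

There is one attempt and no reset: what is moved stays moved. The work goes in short steps, Python scripts to look and compute and a tool call to move; the robot and the scene stay as the last step left them, time stands still between calls to the robot, and variables do not carry over. Pictures are saved under pics/ and viewed, at most 10 in all, crops included, and the job is handed in when it is done.

Besides the shell and the picture viewer there is one more tool, called after "Call:" as a command line: name --argument value ..., lists and objects as JSON in quotes. play_rows: Moves the arm, as the interface text tells. Its arguments: {"type":"object","properties":{"increments":{"type":"array"},"squeeze":{"type":"number"}},"required":["increments"]}

```bash
mkdir -p pics; python3 - <<'E'
from workcell import bot
import cv2
for n in("side","top"):
    cv2.imwrite(f"pics/{n}0.png",bot.camera(n)[:,:,::-1]); print(n,bot.camera_info(n))
print(bot.get_obs(),bot.tcp_to_tips)
E
```

```text
side {'fovy': 45.76017721708258, 'cx': 321.5442190341955, 'cy': 195.8569465230785, 'k1': -0.02371744169482481, 'R': array([[-0.99655098, -0.08297025,  0.00144033],
       [-0.05041884,  0.59160956, -0.80464655],
       [ 0.06590962, -0.80194393, -0.59375235]]), 't': array([0.50837987, 0.23761712, 0.814831  ])}
top {'fovy': 50.20814339905637, 'cx': 326.6721226862481, 'cy': 196.5303738378209, 'k1': -0.0633750519356737, 'R': array([[ 0.12752516, -0.99181775, -0.00590578],
       [-0.97158757, -0.12372259, -0.20176797],
       [ 0.19938638,  0.03146848, -0.97941554]]), 't': array([-0.26431953,  0.52950726,  0.91757203])}
{'time': 0.1, 'q': array([-6.38851224e+01,  5.00983018e+00,  1.00390399e+01,  9.50991470e+01,
       -1.31818761e-03,  9.00005759e+01]), 'qd': array([-0.03469843, -0.09165538,  0.11242871,  0.06501172,  0.01870876,
       -0.03313655]), 'joint_efforts': array([ 7.39181050e-04, -5.21563697e+01,  4.65652442e+01,  1.60158245e-02,
       -4.18092995e-06,  2.53329551e-05]), 'ee_pos': array([ 0.24201144, -0.49369621,  0.2496363 ]), 'tcp_rot': array([-1.79930063e+02,  1.31888961e-03,  2.61143033e+01]), 'wrist_force': array([-0.64488644, -0.65529951,  0.28434087]), 'torque': array([ 0.0163232 , -0.02005937, -0.04212331]), 'grasp_force': 0.0, 'opening': 0.08530699945970541} 0.019
```

View pics/side0.png

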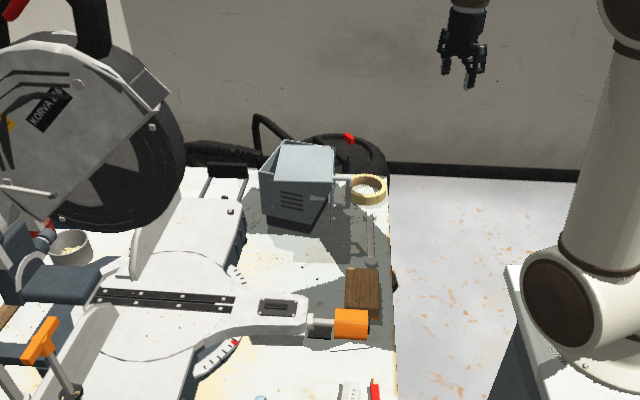

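View pics/top0.png

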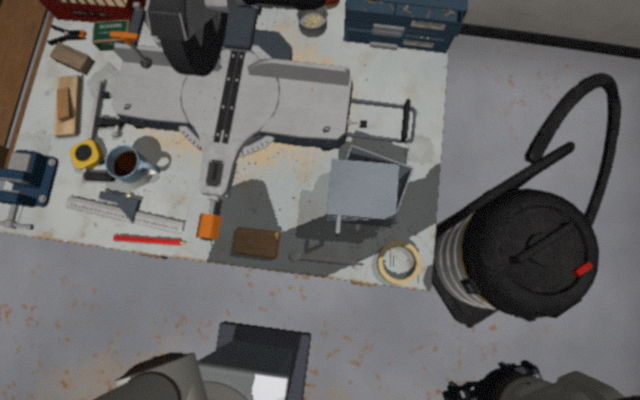

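The side view shows the box at about (300,185) with the handle at about (343,190). The top view shows its roof at about (363,190), turned relative to the box, so the door is ajar, with the handle at about (338,222). I'll enlarge both to get corners.

```bash
python3 - <<'E'
import cv2
a=cv2.imread("pics/side0.png")[130:240,240:400]; b=cv2.imread("pics/top0.png")[125:285,285:445]
cv2.imwrite("pics/sc.png",cv2.resize(a,None,fx=5,fy=5,interpolation=cv2.INTER_CUBIC))
cv2.imwrite("pics/tc.png",cv2.resize(b,(600,600),interpolation=cv2.INTER_CUBIC))
E
```

```text
(no output)
```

View pics/sc.png

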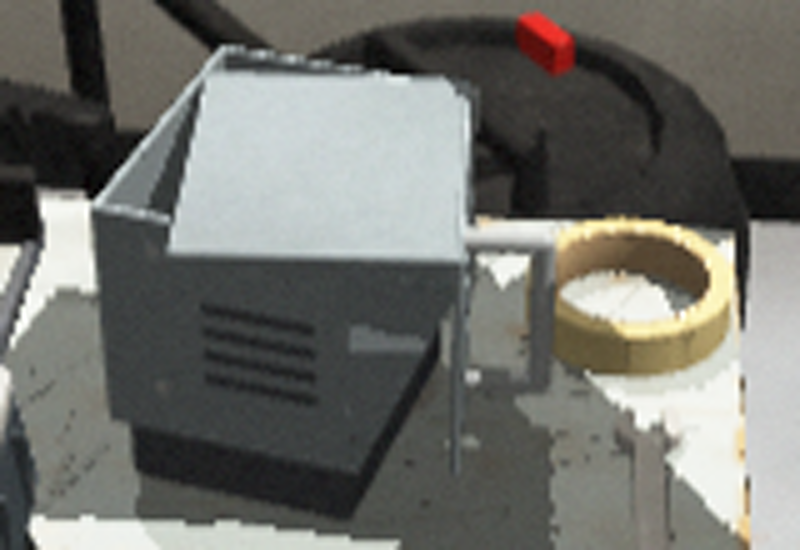

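View pics/tc.png

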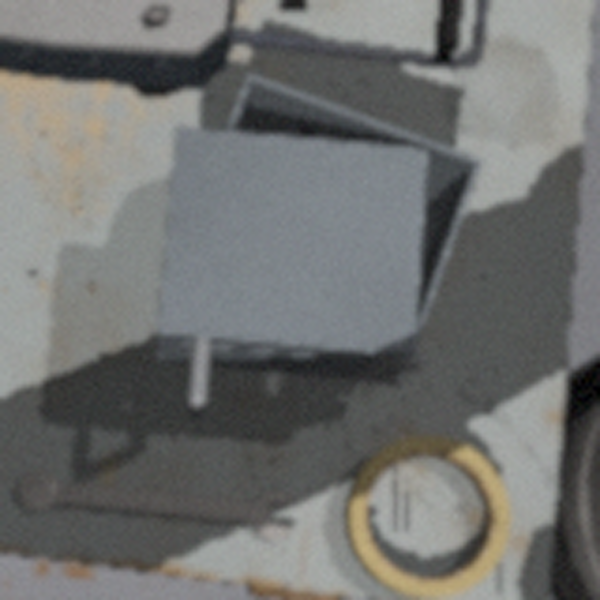

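The side crop shows the box's back top corners at (95,207) and (222,47), and the roof corners at (168,253), (465,262) and (205,75), with the handle top near (543,232). The top crop shows the box's back corners at (250,77) and (478,160), and the roof at (177,128), (428,152) and (158,338), with the handle end near (198,401). Next I'll fit the pose to these.

```bash
cat > h.py <<'E'
import numpy as np
from scipy.optimize import least_squares
from scipy.spatial.transform import Rotation as Ro
from workcell import bot
def proj(n,X):
    c=bot.camera_info(n); p=np.atleast_2d(X)@c["R"].T+c["t"]; s=p[:,:2]/p[:,2:]
    f=200/np.tan(np.radians(c["fovy"]/2)); s=s*(1+c["k1"]*(s**2).sum(1,keepdims=True))
    return s*f+[c["cx"],c["cy"]]
def rz(a): return np.array([[np.cos(a),-np.sin(a)],[np.sin(a),np.cos(a)]])
def boxpt(p,b): return np.r_[p[:2]+rz(p[2])@b[:2],b[2]]
def doorpt(p,d): # d=(depth behind axis, along from hinge, z)
    h=p[:2]+rz(p[2])@np.array([-.0575,-.07]); return np.r_[h+rz(p[2]+p[3])@np.array(d[:2]),d[2]]
E
cat > fit.py <<'E'
from h import *
S=lambda u,v:((u+.5)/5-.5+240,(v+.5)/5-.5+130)
T=lambda u,v:((u+.5)/3.75-.5+285,(v+.5)/3.75-.5+125)
B=[("side",(.0575,.07,.146),S(95,207)),("side",(.0575,-.07,.146),S(222,47)),("top",(.0575,.07,.146),T(250,77)),("top",(.0575,-.07,.146),T(478,160))]
D=[("side",(.115,.14,.15),S(168,253)),("side",(0,.14,.15),S(465,262)),("side",(.115,0,.15),S(205,75)),
("top",(.115,.14,.15),T(177,128)),("top",(.115,0,.15),T(428,152)),("top",(0,.14,.15),T(158,338)),("top",(-.036,.115,.147),T(198,401)),("side",(-.036,.115,.147),S(543,232))]
def res(p): return np.concatenate([proj(n,boxpt(p,np.array(b)))[0]-m for n,b,m in B]+[proj(n,doorpt(p,d))[0]-m for n,d,m in D])
r=least_squares(res,[.55,-.3,0,.3],loss="soft_l1"); p=r.x
print(p,np.degrees(p[2:])); print(res(p).reshape(-1,2).round(1).tolist())
np.save("p.npy",p)
print("hinge",doorpt(p,(0,0,.107)),"handle",doorpt(p,(-.036,.115,.132)))
q=p.copy()
for t in(.3,.6,.9,1.2,1.57,1.65): q[3]=t; print(t,doorpt(q,(-.036,.115,.132)).round(3),doorpt(q,(0,.14,.1)).round(3))
print("press",boxpt(p,np.array([.045-.067,0,.101])))
E
python3 fit.py
```

```text
[ 0.5843705  -0.28720546 -0.23214045  0.27739316] [-13.30066811  15.89345753]
[[0.5, -0.1], [0.7, -0.7], [-1.4, -0.4], [0.9, 0.1], [0.3, -0.2], [-0.2, -0.7], [0.5, -0.8], [-0.6, -0.5], [-0.4, -1.6], [-0.1, -2.1], [0.1, -0.1], [2.5, -0.2]]
hinge [ 0.5123086  -0.34209928  0.107     ] handle [ 0.47114316 -0.22884555  0.132     ]
0.3 [ 0.469 -0.23   0.132] [ 0.503 -0.202  0.1  ]
0.6 [ 0.437 -0.248  0.132] [ 0.462 -0.211  0.1  ]
0.9 [ 0.413 -0.274  0.132] [ 0.426 -0.232  0.1  ]
1.2 [ 0.397 -0.307  0.132] [ 0.397 -0.263  0.1  ]
1.57 [ 0.392 -0.351  0.132] [ 0.376 -0.31   0.1  ]
1.65 [ 0.393 -0.36   0.132] [ 0.374 -0.321  0.1  ]
press [ 0.56296063 -0.28214411  0.101     ]
```

```bash
cat >> h.py <<'E'
def plan(way,start=None):
    """way: list of (xyz m, yaw deg, rows); prints rounded tool-axis rows for a tool pointing down"""
    o=bot.get_obs(); P,R=(o["ee_pos"],Ro.from_euler("xyz",o["tcp_rot"],degrees=True))
    print("at",P.round(4),o["tcp_rot"].round(2),"t",o["time"],"F",o["wrist_force"].round(1),"op",round(o["opening"],4))
    P=P.copy()
    for X,yaw,n in way:
        X=np.array(X,float); G=Ro.from_euler("xyz",[180,0,yaw],degrees=True); P0,R0=P,R; w=(R0.inv()*G).as_rotvec()
        for i in range(n):
            s=R.inv().apply(P0+(X-P0)*(i+1)/n-P)*1e3; d=np.degrees(w/n)
            s,d=s.round(1),d.round(2); print(s.tolist(),d.tolist())
            P=P+R.apply(s)/1e3; R=R*Ro.from_rotvec(np.radians(d))
E
python3 -c "
from h import *
plan([((.471,-.229,.24),2.6,10),((.471,-.229,.132),2.6,4)])"
```

```text
at [ 0.242  -0.4937  0.2496] [-179.93    0.     26.11] t 0.1 F [-0.6 -0.7  0.3] op 0.0853
[32.2, -13.7, 1.0] [-0.01, 0.0, 2.35]
[31.6, -15.0, 1.0] [-0.01, 0.0, 2.35]
[31.0, -16.3, 0.9] [-0.01, 0.0, 2.35]
[30.3, -17.5, 1.0] [-0.01, 0.0, 2.35]
[29.6, -18.8, 1.0] [-0.01, 0.0, 2.35]
[28.7, -19.9, 0.9] [-0.01, 0.0, 2.35]
[27.9, -21.2, 1.0] [-0.01, 0.0, 2.35]
[27.0, -22.2, 1.0] [-0.01, 0.0, 2.35]
[26.1, -23.3, 0.9] [-0.01, 0.0, 2.35]
[25.1, -24.4, 1.0] [-0.01, 0.0, 2.35]
[0.0, -0.0, 27.0] [0.01, 0.0, 0.0]
[0.0, -0.0, 27.0] [0.01, 0.0, 0.0]
[0.0, -0.1, 27.0] [0.01, 0.0, 0.0]
[0.0, 0.0, 27.0] [0.01, 0.0, 0.0]
```

Call:
play_rows --increments '[{"slide": [32.2, -13.7, 1], "angular": [0, 0, 2.35], "claw": 1}, {"slide": [31.6, -15, 1], "angular": [0, 0, 2.35], "claw": 1}, {"slide": [31, -16.3, 1], "angular": [0, 0, 2.35], "claw": 1}, {"slide": [30.3, -17.5, 1], "angular": [0, 0, 2.35], "claw": 1}, {"slide": [29.6, -18.8, 1], "angular": [0, 0, 2.35], "claw": 1}, {"slide": [28.7, -19.9, 1], "angular": [0, 0, 2.35], "claw": 1}, {"slide": [27.9, -21.2, 1], "angular": [0, 0, 2.35], "claw": 1}, {"slide": [27, -22.2, 1], "angular": [0, 0, 2.35], "claw": 1}]'

```text
time: 0.9
ee_pos: [0.4259, -0.2808, 0.242]
tcp_rot: [-180.0, 0.0, 7.2]
wrist_force: [-0.2, -2.2, 0.5]
opening: 0.0857
grasp_force: 0.0
```

Call:
play_rows --increments '[{"slide": [26.1, -23.3, 1], "angular": [0, 0, 2.35], "claw": 1}, {"slide": [25.1, -24.4, 1], "angular": [0, 0, 2.35], "claw": 1}, {"slide": [0, 0, 0], "angular": [0, 0, 0], "claw": 1}, {"slide": [0, 0, 0], "angular": [0, 0, 0], "claw": 1}]'

```text
time: 1.3
ee_pos: [0.4712, -0.2286, 0.2398]
tcp_rot: [-180.0, 0.1, 2.7]
wrist_force: [0.1, -0.0, 0.3]
opening: 0.0854
grasp_force: 0.0
```

```bash
python3 -c "
from h import *
plan([((.471,-.229,.132),2.6,4)])
import cv2
a=bot.camera('side')[:,:,::-1][90:240,220:420];b=bot.camera('top')[:,:,::-1][150:300,260:460]
cv2.imwrite('pics/c1.png',cv2.resize(np.vstack([a,b]),None,fx=2,fy=2,interpolation=cv2.INTER_CUBIC))"
```

```text
at [ 0.4712 -0.2286  0.2398] [-1.7998e+02  6.0000e-02  2.7400e+00] t 1.3 F [ 0.1 -0.   0.3] op 0.0854
[-0.0, 0.1, 27.0] [-0.0, 0.01, 0.03]
[-0.1, 0.1, 26.9] [-0.0, 0.01, 0.03]
[-0.0, 0.1, 27.0] [-0.0, 0.01, 0.03]
[-0.1, 0.1, 26.9] [-0.0, 0.01, 0.03]
```

View pics/c1.png

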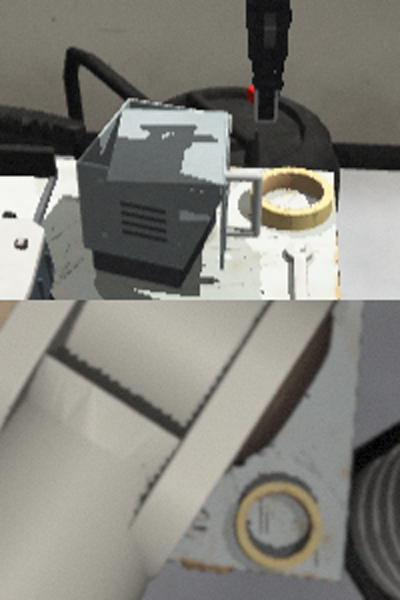

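The side view shows the fingers above the handle and slightly to its robot side; the top view is blocked by the arm. I'll shift 2 mm forward and descend.

Call:
play_rows --increments '[{"slide": [1, 0, 27], "angular": [0, 0, 0], "claw": 1}, {"slide": [1, 0, 27], "angular": [0, 0, 0], "claw": 1}, {"slide": [0, 0, 27], "angular": [0, 0, 0], "claw": 1}, {"slide": [0, 0, 26], "angular": [0, 0, 0], "claw": 1}, {"slide": [0, 0, 0], "angular": [0, 0, 0], "claw": 1}]'

```text
time: 1.9
ee_pos: [0.4708, -0.2293, 0.13]
tcp_rot: [-179.9, 0.3, 2.5]
wrist_force: [0.0, 0.6, -0.4]
opening: 0.0857
grasp_force: 0.0
```

Call:
play_rows --increments '[{"slide": [0, 0, 0], "angular": [0, 0, 0], "claw": -1}, {"slide": [0, 0, 0], "angular": [0, 0, 0], "claw": -1}, {"slide": [0, 0, 0], "angular": [0, 0, 0], "claw": -1}, {"slide": [0, 0, 0], "angular": [0, 0, 0], "claw": -1}, {"slide": [0, 0, 0], "angular": [0, 0, 0], "claw": -1}, {"slide": [0, 0, 0], "angular": [0, 0, 0], "claw": -1}, {"slide": [0, 0, 0], "angular": [0, 0, 0], "claw": -1}, {"slide": [0, 0, 0], "angular": [0, 0, 0], "claw": -1}]' --squeeze 30

```text
time: 2.7
ee_pos: [0.4732, -0.2288, 0.1338]
tcp_rot: [-180.0, -0.0, 2.6]
wrist_force: [-1.3, 3.4, 5.3]
opening: 0.009
grasp_force: 29.5
```

```bash
python3 -c "
from h import *
p=np.load('p.npy')
o=bot.get_obs(); g=o['ee_pos']; h=doorpt(p,(0,0,.107))[:2]
v=g[:2]-h; print('r',np.hypot(*v),'expected',np.hypot(.036,.115))
th=np.arctan2(v[1],v[0])-np.arctan2(.115,-.036)-p[2]; print('door',th)
r=np.hypot(*v); a0=np.arctan2(v[1],v[0]); N=14; way=[]
y0=o['tcp_rot'][2]
for i in range(1,N+1):
    d=(1.66-th)*i/N; way.append((np.r_[h+r*np.array([np.cos(a0+d),np.sin(a0+d)]),g[2]],y0+np.degrees(d),1))
plan(way); print(way[-1])
import cv2
a=bot.camera('side')[:,:,::-1][90:240,220:420]
cv2.imwrite('pics/c2.png',cv2.resize(a,None,fx=3,fy=3,interpolation=cv2.INTER_CUBIC))"
```

```text
r 0.11987116279483458 expected 0.12050311199301038
door 0.2613929409980321
at [ 0.4732 -0.2288  0.1338] [-1.7998e+02 -3.0000e-02  2.6300e+00] t 2.7 F [-1.3  3.4  5.3] op 0.009
[-11.3, 4.0, -0.0] [-0.02, -0.03, -5.72]
[-11.3, 3.9, -0.0] [0.0, -0.0, -5.73]
[-11.3, 4.0, -0.0] [0.0, -0.0, -5.72]
[-11.3, 3.9, -0.0] [0.0, -0.0, -5.73]
[-11.3, 4.0, -0.0] [0.0, -0.0, -5.72]
[-11.3, 3.9, -0.0] [0.0, -0.0, -5.72]
[-11.3, 4.0, -0.0] [0.0, -0.0, -5.73]
[-11.3, 3.9, -0.0] [0.0, -0.0, -5.72]
[-11.3, 4.0, -0.0] [0.0, 0.0, -5.72]
[-11.3, 3.9, -0.0] [0.0, 0.0, -5.73]
[-11.3, 4.0, -0.0] [0.0, 0.0, -5.72]
[-11.3, 4.0, -0.0] [0.0, 0.0, -5.73]
[-11.3, 3.9, -0.0] [0.0, 0.0, -5.72]
[-11.3, 4.0, -0.0] [0.0, 0.0, -5.72]
(array([ 0.39397699, -0.36124938,  0.13381184]), np.float64(82.76897971022964), 1)
```

View pics/c2.png

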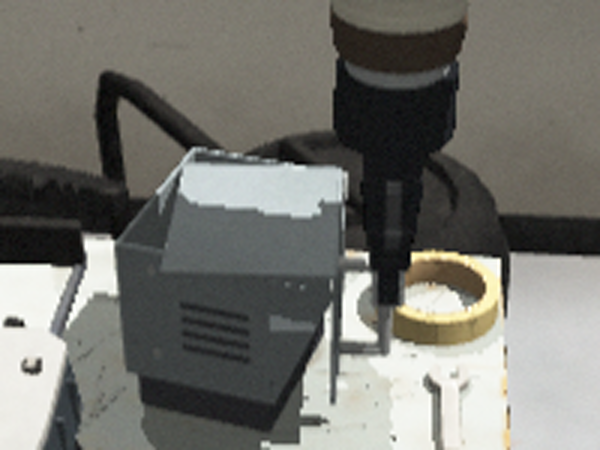

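The fingers have closed on the handle bar (opening 9 mm, 29.5 N). Now I'll swing the door at half that speed.

Call:
play_rows --increments '[{"slide": [-5.7, 1.7, 0], "angular": [0, 0, -2.86], "claw": -1}, {"slide": [-5.7, 1.8, 0], "angular": [0, 0, -2.86], "claw": -1}, {"slide": [-5.7, 1.8, 0], "angular": [0, 0, -2.86], "claw": -1}, {"slide": [-5.7, 1.8, 0], "angular": [0, 0, -2.86], "claw": -1}, {"slide": [-5.7, 1.8, 0], "angular": [0, 0, -2.86], "claw": -1}, {"slide": [-5.7, 1.8, 0], "angular": [0, 0, -2.86], "claw": -1}, {"slide": [-5.7, 1.8, 0], "angular": [0, 0, -2.86], "claw": -1}, {"slide": [-5.7, 1.8, 0], "angular": [0, 0, -2.86], "claw": -1}]'

```text
time: 3.55
ee_pos: [0.4324, -0.2534, 0.1339]
tcp_rot: [179.9, -0.1, 25.6]
wrist_force: [2.3, -1.7, 2.4]
opening: 0.0093
grasp_force: 29.5
```

```bash
cat > arc.py <<'E'
from h import *
p=np.load('p.npy'); o=bot.get_obs(); g=o['ee_pos']; h=doorpt(p,(0,0,.107))[:2]; v=g[:2]-h
th=np.arctan2(v[1],v[0])-np.arctan2(.115,-.036)-p[2]; print('r',np.hypot(*v),'door',th,'by yaw',np.radians(o['tcp_rot'][2])-p[2])
r=.1203; a0=np.arctan2(v[1],v[0]); N=round((1.68-th)/.05); way=[]
for i in range(1,N+1):
    d=(1.68-th)*i/N; way.append((np.r_[h+r*np.array([np.cos(a0+d),np.sin(a0+d)]),g[2]],o['tcp_rot'][2]+np.degrees(d),1))
plan(way)
E
python3 arc.py
```

```text
r 0.11934140484170917 door 0.6621515475251166 by yaw 0.6791292471009162
at [ 0.4324 -0.2534  0.1339] [ 1.7989e+02 -6.0000e-02  2.5610e+01] t 3.55 F [ 2.3 -1.7  2.4] op 0.0093
[-6.1, 1.0, -0.0] [0.11, -0.05, -2.92]
[-5.8, 1.8, -0.0] [-0.0, -0.0, -2.91]
[-5.8, 1.9, -0.0] [-0.0, -0.0, -2.92]
[-5.9, 1.9, -0.0] [-0.0, -0.0, -2.91]
[-5.8, 1.9, -0.0] [-0.0, -0.0, -2.92]
[-5.8, 1.8, -0.0] [-0.0, -0.0, -2.92]
[-5.9, 1.9, -0.0] [-0.0, -0.0, -2.91]
[-5.8, 1.9, -0.0] [-0.0, -0.0, -2.92]
[-5.8, 1.9, -0.0] [-0.0, -0.0, -2.91]
[-5.8, 1.9, -0.0] [-0.0, -0.0, -2.92]
[-5.9, 1.8, -0.0] [0.0, -0.0, -2.92]
[-5.8, 1.9, -0.0] [0.0, -0.0, -2.91]
[-5.8, 1.9, -0.0] [0.0, -0.0, -2.92]
[-5.8, 1.9, -0.0] [0.0, -0.0, -2.91]
[-5.9, 1.8, -0.0] [0.0, -0.0, -2.92]
[-5.8, 1.9, -0.0] [0.0, -0.0, -2.91]
[-5.8, 1.9, -0.0] [0.0, -0.0, -2.92]
[-5.9, 1.9, -0.0] [0.0, -0.0, -2.92]
[-5.8, 1.9, -0.0] [0.0, -0.0, -2.91]
[-5.8, 1.8, -0.0] [0.0, -0.0, -2.92]
```

Forces are low, so I'll continue the arc.

Call:
play_rows --increments '[{"slide": [-5.8, 1.7, 0], "angular": [0, 0, -2.9], "claw": -1}, {"slide": [-5.8, 1.8, 0], "angular": [0, 0, -2.9], "claw": -1}, {"slide": [-5.8, 1.8, 0], "angular": [0, 0, -2.9], "claw": -1}, {"slide": [-5.8, 1.9, 0], "angular": [0, 0, -2.9], "claw": -1}, {"slide": [-5.8, 1.8, 0], "angular": [0, 0, -2.9], "claw": -1}, {"slide": [-5.8, 1.9, 0], "angular": [0, 0, -2.9], "claw": -1}, {"slide": [-5.8, 1.8, 0], "angular": [0, 0, -2.9], "claw": -1}, {"slide": [-5.8, 1.9, 0], "angular": [0, 0, -2.9], "claw": -1}]'

```text
time: 4.35
ee_pos: [0.4041, -0.2924, 0.1339]
tcp_rot: [179.8, -0.0, 48.8]
wrist_force: [7.3, -2.5, 1.0]
opening: 0.0091
grasp_force: 29.6
```

Call:
play_rows --increments '[{"slide": [-5.8, 1.8, 0], "angular": [0, 0, -2.9], "claw": -1}, {"slide": [-5.8, 1.9, 0], "angular": [0, 0, -2.9], "claw": -1}, {"slide": [-5.8, 1.8, 0], "angular": [0, 0, -2.9], "claw": -1}, {"slide": [-5.8, 1.9, 0], "angular": [0, 0, -2.9], "claw": -1}, {"slide": [-5.8, 1.8, 0], "angular": [0, 0, -2.9], "claw": -1}, {"slide": [-5.8, 1.9, 0], "angular": [0, 0, -2.9], "claw": -1}]'

```text
time: 4.95
ee_pos: [0.3943, -0.3272, 0.1339]
tcp_rot: [179.8, -0.0, 66.2]
wrist_force: [8.0, -0.4, 1.9]
opening: 0.0087
grasp_force: 29.7
```

```bash
python3 arc.py
```

```text
r 0.11895393647311593 door 1.374016949859925 by yaw 1.388146781920229
at [ 0.3943 -0.3272  0.1339] [ 1.7978e+02 -1.0000e-02  6.6230e+01] t 4.95 F [ 8.  -0.4  1.9] op 0.0087
[-6.2, 0.6, 0.0] [0.22, -0.0, -2.92]
[-5.9, 1.9, 0.0] [0.0, -0.0, -2.92]
[-5.8, 1.9, 0.0] [0.0, -0.0, -2.93]
[-5.8, 1.9, 0.0] [0.0, -0.0, -2.92]
[-5.9, 1.9, 0.0] [0.0, -0.0, -2.92]
[-5.8, 1.9, 0.0] [0.0, -0.0, -2.92]
```

Call:
play_rows --increments '[{"slide": [-5.8, 2.2, 0], "angular": [0, 0, -2.9], "claw": -1}, {"slide": [-5.8, 2.2, 0], "angular": [0, 0, -2.9], "claw": -1}, {"slide": [-5.8, 2.2, 0], "angular": [0, 0, -2.9], "claw": -1}, {"slide": [-5.8, 2, 0], "angular": [0, 0, -2.9], "claw": -1}, {"slide": [-5.8, 2, 0], "angular": [0, 0, -2.9], "claw": -1}, {"slide": [-5.8, 2, 0], "angular": [0, 0, -2.9], "claw": -1}, {"slide": [0, 0, 0], "angular": [0, 0, 0], "claw": -1}, {"slide": [0, 0, 0], "angular": [0, 0, 0], "claw": -1}]'

```text
time: 5.75
ee_pos: [0.3953, -0.3637, 0.1339]
tcp_rot: [179.9, 0.1, 83.4]
wrist_force: [1.4, -1.0, 4.2]
opening: 0.0093
grasp_force: 30.0
```

```bash
python3 arc.py
```

```text
r 0.11902275795216967 door -4.601110239800245 by yaw 1.6879461177837274
at [ 0.3953 -0.3637  0.1339] [1.7993e+02 7.0000e-02 8.3410e+01] t 5.75 F [ 1.4 -1.   4.2] op 0.0093
[-6.1, 0.7, 0.0] [0.07, 0.07, -2.86]
[-5.6, 1.9, 0.0] [0.0, -0.0, -2.85]
[-5.7, 1.9, 0.0] [0.0, -0.0, -2.86]
[-5.7, 1.9, 0.0] [0.0, -0.0, -2.85]
[-5.7, 1.9, 0.0] [0.0, -0.0, -2.86]
[-5.7, 1.9, 0.0] [0.0, -0.0, -2.86]
[-5.7, 1.9, 0.0] [0.0, -0.0, -2.85]
[-5.7, 1.9, 0.0] [0.0, -0.0, -2.86]
[-5.7, 1.9, 0.0] [0.0, -0.0, -2.86]
[-5.6, 1.9, 0.0] [0.0, -0.0, -2.85]
[-5.7, 1.9, 0.0] [0.0, -0.0, -2.86]
[-5.7, 1.9, 0.0] [0.0, -0.0, -2.85]
[-5.7, 1.9, 0.0] [0.0, -0.0, -2.86]
[-5.7, 1.9, 0.0] [0.0, -0.0, -2.86]
[-5.7, 1.9, 0.0] [0.0, -0.0, -2.85]
[-5.7, 1.9, 0.0] [0.0, -0.0, -2.86]
[-5.6, 1.9, 0.0] [0.0, -0.0, -2.86]
[-5.7, 1.9, 0.0] [0.0, -0.0, -2.85]
[-5.7, 1.9, 0.0] [0.0, -0.0, -2.86]
[-5.7, 1.9, 0.0] [0.0, 0.0, -2.85]
[-5.7, 1.9, 0.0] [0.0, 0.0, -2.86]
[-5.7, 1.9, 0.0] [0.0, 0.0, -2.86]
[-5.7, 1.9, 0.0] [0.0, 0.0, -2.85]
[-5.6, 1.9, 0.0] [0.0, 0.0, -2.86]
[-5.7, 1.9, 0.0] [0.0, 0.0, -2.85]
[-5.7, 1.9, 0.0] [0.0, 0.0, -2.86
[... 2908 characters left out ...]
.0, -2.85]
[-5.7, 1.9, 0.0] [-0.0, -0.0, -2.86]
[-5.7, 1.9, 0.0] [-0.0, -0.0, -2.86]
[-5.7, 1.9, 0.0] [-0.0, -0.0, -2.85]
[-5.7, 1.9, 0.0] [-0.0, -0.0, -2.86]
[-5.7, 1.9, 0.0] [-0.0, -0.0, -2.85]
[-5.7, 1.9, 0.0] [-0.0, -0.0, -2.86]
[-5.7, 1.9, 0.0] [0.0, -0.0, -2.86]
[-5.6, 1.9, 0.0] [0.0, -0.0, -2.85]
[-5.7, 1.9, 0.0] [0.0, -0.0, -2.86]
[-5.7, 1.9, 0.0] [0.0, -0.0, -2.86]
[-5.7, 1.9, 0.0] [0.0, -0.0, -2.85]
[-5.7, 1.9, 0.0] [0.0, -0.0, -2.86]
[-5.7, 1.9, 0.0] [0.0, -0.0, -2.85]
[-5.7, 1.9, 0.0] [0.0, -0.0, -2.86]
[-5.7, 1.9, 0.0] [0.0, -0.0, -2.86]
[-5.6, 1.9, 0.0] [0.0, -0.0, -2.85]
[-5.7, 1.9, 0.0] [0.0, -0.0, -2.86]
[-5.7, 1.9, 0.0] [0.0, -0.0, -2.85]
[-5.7, 1.9, 0.0] [0.0, -0.0, -2.86]
```

The door is at about 1.68 (the angle wrapped). I'll release and rise.

Call:
play_rows --increments '[{"slide": [0, 0, 0], "angular": [0, 0, 0], "claw": 1}, {"slide": [0, 0, 0], "angular": [0, 0, 0], "claw": 1}, {"slide": [0, 0, 0], "angular": [0, 0, 0], "claw": 1}, {"slide": [0, 0, 0], "angular": [0, 0, 0], "claw": 1}, {"slide": [0, 0, -20], "angular": [0, 0, 0], "claw": 1}, {"slide": [0, 0, -30], "angular": [0, 0, 0], "claw": 1}, {"slide": [0, 0, -30], "angular": [0, 0, 0], "claw": 1}, {"slide": [0, 0, -30], "angular": [0, 0, 0], "claw": -1}]'

```text
time: 6.55
ee_pos: [0.3947, -0.3631, 0.2443]
tcp_rot: [-180.0, -0.0, 83.5]
wrist_force: [1.0, -0.1, 0.1]
opening: 0.0735
grasp_force: 0.0
```

```bash
python3 -c "
from h import *
p=np.load('p.npy'); g=boxpt(p,np.array([-.022,-.001,.2])); print(g)
plan([(g+[0,0,.03],76.7,7)])
import cv2
a=bot.camera('side')[:,:,::-1][110:230,240:400]
cv2.imwrite('pics/c3.png',cv2.resize(a,None,fx=5,fy=5,interpolation=cv2.INTER_CUBIC))"
```

```text
[ 0.56273056 -0.28311729  0.2       ]
at [ 0.3947 -0.3631  0.2443] [-1.7998e+02 -1.0000e-02  8.3490e+01] t 6.55 F [ 1.  -0.1  0.1] op 0.0735
[14.1, 22.6, 2.0] [-0.0, -0.0, 0.97]
[14.4, 22.3, 2.1] [-0.0, -0.0, 0.97]
[14.8, 22.1, 2.0] [-0.0, -0.0, 0.97]
[15.2, 21.8, 2.1] [-0.0, -0.0, 0.97]
[15.6, 21.5, 2.0] [-0.0, -0.0, 0.97]
[15.9, 21.3, 2.0] [-0.0, -0.0, 0.97]
[16.3, 21.0, 2.1] [-0.0, -0.0, 0.97]
```

View pics/c3.png

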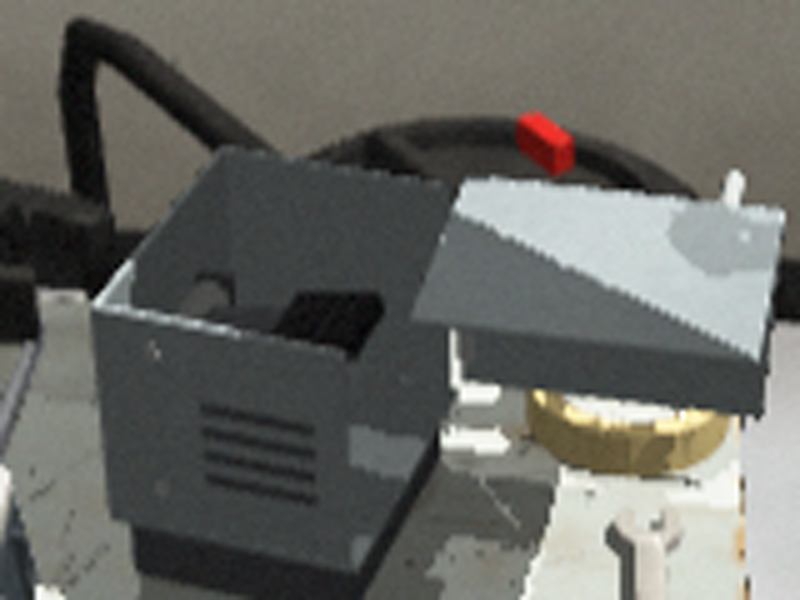

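The door stands open with its roof edge from (415,318) to (760,360). The lever's black pad is visible inside, with front corners at about (382,293) and (355,355), the latter partly behind the left wall. I'll check these against the model.

```bash
python3 -c "
from h import *
p=np.load('p.npy'); p[3]=1.682
c=lambda X:((proj('side',X)-[240,110])*5+2).round(0).tolist()
for d in [(0,0,.15),(0,.14,.15),(.115,.14,.15),(.115,0,.15)]: print('roof',d,c(doorpt(p,d)))
for t in(0,):
  for y in(-.021,.021):
    for r in(.047,.087):
      a=.2-t; top=np.array([.045-r*np.cos(a),y,.095+r*np.sin(a)+.006]); print('pad',y,r,c(boxpt(p,top)))
print('wall',c(boxpt(p,np.array([.0575,.07,.146]))),c(boxpt(p,np.array([-.0575,.07,.146]))),c(boxpt(p,np.array([.0575,-.07,.146]))))
"
```

```text
roof (0, 0, 0.15) [[470.0, 176.0]]
roof (0, 0.14, 0.15) [[793.0, 210.0]]
roof (0.115, 0.14, 0.15) [[771.0, 361.0]]
roof (0.115, 0, 0.15) [[418.0, 320.0]]
pad -0.021 0.047 [[312.0, 289.0]]
pad -0.021 0.087 [[398.0, 289.0]]
pad 0.021 0.047 [[278.0, 340.0]]
pad 0.021 0.087 [[366.0, 341.0]]
wall [[97.0, 307.0]] [[366.0, 357.0]] [[225.0, 144.0]]
```

Call:
play_rows --increments '[{"slide": [14.1, 22.6, 2], "angular": [0, 0, 0.97], "claw": -1}, {"slide": [14.4, 22.3, 2], "angular": [0, 0, 0.97], "claw": -1}, {"slide": [14.8, 22.1, 2], "angular": [0, 0, 0.97], "claw": -1}, {"slide": [15.2, 21.8, 2], "angular": [0, 0, 0.97], "claw": -1}, {"slide": [15.6, 21.5, 2], "angular": [0, 0, 0.97], "claw": -1}, {"slide": [15.9, 21.3, 2], "angular": [0, 0, 0.97], "claw": -1}, {"slide": [16.3, 21, 2], "angular": [0, 0, 0.97], "claw": -1}, {"slide": [0, 0, 0], "angular": [0, 0, 0], "claw": -1}]'

```text
time: 7.4
ee_pos: [0.5648, -0.2817, 0.2277]
tcp_rot: [-179.9, -0.0, 76.8]
wrist_force: [-0.1, -0.6, -0.5]
opening: -0.0001
grasp_force: 0.0
```

The model is within about 3 mm, with the box a touch farther in +x, which the current position already covers. Descending to just above the pad.

Call:
play_rows --increments '[{"slide": [-1, 0, 20], "angular": [0, 0, 0], "claw": -1}, {"slide": [0, 0, 20], "angular": [0, 0, 0], "claw": -1}, {"slide": [0, 0, 20], "angular": [0, 0, 0], "claw": -1}, {"slide": [0, 0, 20], "angular": [0, 0, 0], "claw": -1}, {"slide": [0, 0, 0], "angular": [0, 0, 0], "claw": -1}, {"slide": [0, 0, 0], "angular": [0, 0, 0], "claw": -1}, {"slide": [0, 0, 0], "angular": [0, 0, 0], "claw": -1}]'

```text
time: 8.1
ee_pos: [0.5629, -0.2846, 0.1508]
tcp_rot: [179.9, 0.0, 76.7]
wrist_force: [-0.1, -1.1, 0.3]
opening: -0.0002
grasp_force: 0.0
```

```bash
python3 -c "
from h import *
plan([((.565,-.2835,.120),76.7,1)])
import cv2
a=bot.camera('side')[:,:,::-1][130:210,250:350]
cv2.imwrite('pics/c4.png',cv2.resize(a,(750,600),interpolation=cv2.INTER_CUBIC))"
```

```text
at [ 0.5629 -0.2846  0.1508] [1.799e+02 3.000e-02 7.670e+01] t 8.1 F [-0.1 -1.1  0.3] op -0.0002
[1.6, 1.8, 30.8] [0.1, 0.03, -0.0]
```

View pics/c4.png

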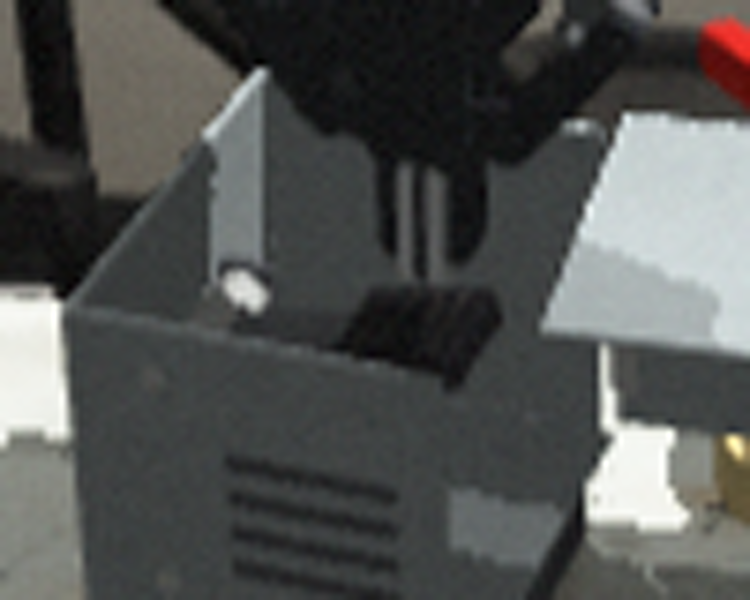

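The closed fingertips sit directly over the pad, with tips at (422,283) and the pad centre at about (420,335). Now I'll press gently.

Call:
play_rows --increments '[{"slide": [0, 0, 6], "angular": [0, 0, 0], "claw": -1}, {"slide": [0, 0, 5], "angular": [0, 0, 0], "claw": -1}, {"slide": [0, 0, 3], "angular": [0, 0, 0], "claw": -1}, {"slide": [0, 0, 0], "angular": [0, 0, 0], "claw": -1}, {"slide": [0, 0, 0], "angular": [0, 0, 0], "claw": -1}]'

```text
time: 8.65
ee_pos: [0.5627, -0.2842, 0.1355]
tcp_rot: [180.0, 0.0, 76.7]
wrist_force: [-0.9, 0.4, 2.4]
opening: -0.0
grasp_force: 1.0
```

Call:
play_rows --increments '[{"slide": [0, 0, 2], "angular": [0, 0, 0], "claw": -1}, {"slide": [0, 0, 2], "angular": [0, 0, 0], "claw": -1}, {"slide": [0, 0, 2], "angular": [0, 0, 0], "claw": -1}, {"slide": [0, 0, 0], "angular": [0, 0, 0], "claw": -1}, {"slide": [0, 0, 0], "angular": [0, 0, 0], "claw": -1}]'

```text
time: 9.15
ee_pos: [0.5626, -0.2843, 0.1294]
tcp_rot: [-180.0, 0.0, 76.7]
wrist_force: [-3.0, -0.3, 5.0]
opening: 0.0
grasp_force: 2.1
```

Call:
play_rows --increments '[{"slide": [0, 0, 2], "angular": [0, 0, 0], "claw": -1}, {"slide": [0, 0, 2], "angular": [0, 0, 0], "claw": -1}, {"slide": [0, 0, 2], "angular": [0, 0, 0], "claw": -1}, {"slide": [0, 0, 0], "angular": [0, 0, 0], "claw": -1}, {"slide": [0, 0, 0], "angular": [0, 0, 0], "claw": -1}]'

```text
time: 9.65
ee_pos: [0.5624, -0.2843, 0.1236]
tcp_rot: [-180.0, 0.0, 76.7]
wrist_force: [-4.6, 0.8, 6.7]
opening: 0.0001
grasp_force: 3.2
```

Call:
play_rows --increments '[{"slide": [0, 0, 1.5], "angular": [0, 0, 0], "claw": -1}, {"slide": [0, 0, 1.5], "angular": [0, 0, 0], "claw": -1}, {"slide": [0, 0, 0], "angular": [0, 0, 0], "claw": -1}, {"slide": [0, 0, 0], "angular": [0, 0, 0], "claw": -1}, {"slide": [0, 0, 0], "angular": [0, 0, 0], "claw": -1}]'

```text
time: 10.15
ee_pos: [0.5623, -0.2842, 0.1208]
tcp_rot: [-180.0, 0.0, 76.7]
wrist_force: [-5.8, 2.6, 6.6]
opening: 0.0001
grasp_force: 3.8
```

```bash
python3 -c "
from h import *
import cv2,time
A=[bot.camera('side').astype(float) for _ in range(6)]; O=[bot.get_obs()]
o=O[0]; print(o['time'],o['ee_pos'],o['wrist_force'])
a=np.mean(A,0)[145:205,265:340,::-1]; a=np.clip(a*1.8,0,255).astype('uint8')
cv2.imwrite('pics/c5.png',cv2.resize(a,(750,600),interpolation=cv2.INTER_CUBIC))
p=np.load('p.npy')
c=lambda X:((proj('side',X)-[265,145])*10+4).round(0).tolist()
for y in(.021,.0245,.0325): print(y,c(boxpt(p,np.array([-.022+.003,y,.101]))))
"
```

```text
10.45 [ 0.56224085 -0.28423746  0.12078399] [-5.18160726  0.82556079  8.88984936]
0.021 [[388.0, 382.0]]
0.0245 [[382.0, 391.0]]
0.0325 [[369.0, 412.0]]
```

View pics/c5.png

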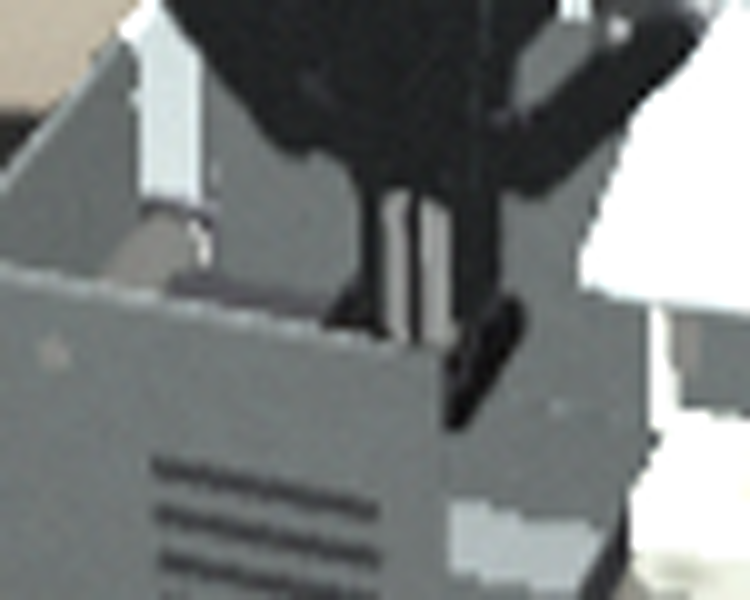

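The picture shows the fingers on the pad, whose front end at about (455,425)–(520,310) looks near level. The post is hidden by the left wall. Tip height is 101.8 mm at about 8 N, so I'll go down the last 0.7 mm.

Call:
play_rows --increments '[{"slide": [0, 0, 0.7], "angular": [0, 0, 0], "claw": -1}, {"slide": [0, 0, 0], "angular": [0, 0, 0], "claw": -1}, {"slide": [0, 0, 0], "angular": [0, 0, 0], "claw": -1}, {"slide": [0, 0, 0], "angular": [0, 0, 0], "claw": -1}]'

```text
time: 10.85
ee_pos: [0.5622, -0.2842, 0.1202]
tcp_rot: [-180.0, 0.0, 76.7]
wrist_force: [-6.1, 1.5, 8.2]
opening: 0.0001
grasp_force: 4.1
```

```bash
python3 -c "
from h import *
F=[];Z=[]
for _ in range(90): bot.camera('top'); o=bot.get_obs(); F.append(o['wrist_force']);Z.append(o['ee_pos'])
print(o['time'],np.mean(Z,0),np.std(Z,0),np.mean(F,0),o['torque'],o['tcp_rot'])
import cv2
a=np.mean([bot.camera('side').astype(float) for _ in range(6)],0)
import numpy as np
np.save('last.npy',a); cv2.imwrite('pics/c6.png',cv2.resize(np.clip(a*1.8,0,255).astype('uint8')[130:220,260:380,::-1],(800,600),interpolation=cv2.INTER_CUBIC))
"
```

```text
15.35 [ 0.56225656 -0.28421936  0.12016619] [1.30949544e-05 1.24859430e-05 1.65450964e-05] [-5.61807136  1.44341042  8.15772195] [ 0.31177454  1.17429984 -0.0406423 ] [-1.7997792e+02  7.2491230e-03  7.6696381e+01]
```

View pics/c6.png

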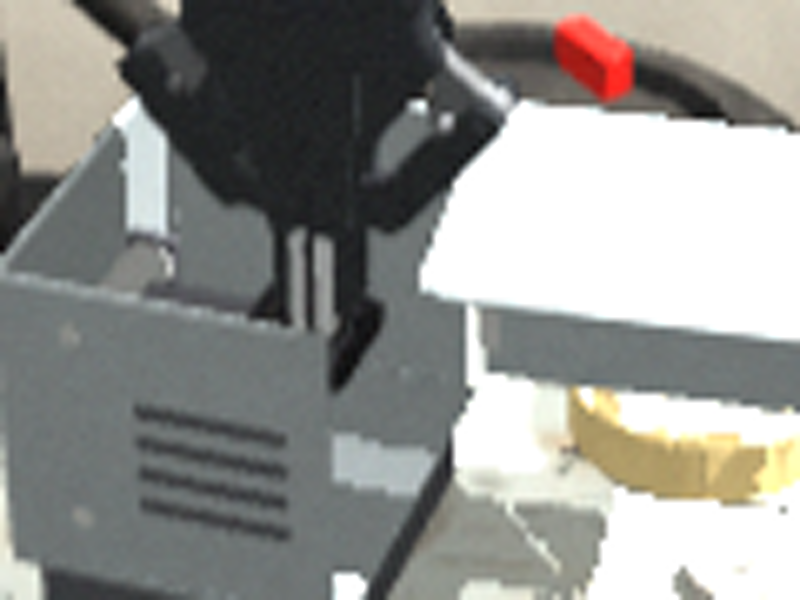

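The door roof corner is unmoved at (425,290). Tips are at 101.2 mm, and the force-versus-height readings match the lever at about 0.20 rad. It held steady for 4.5 s, so I'm handing in.

```bash
python3 -c "
from workcell import bot
print(bot.job_done())"
```

```text
the job is handed in; nothing more can be done
None
```

I handed the job in with the hood door open at about 1.68 rad and the lever held half-way by the closed fingertips, 4.5 s steady; half-way rests on tip height (101.2 mm) and force (about 8 N), because the box wall hid the gauge post from the side camera.

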